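# Key the crank wheel onto the corn mill

### The arm

A 6-joint arm with a two-finger parallel gripper is mounted at the origin on the work surface. World frame = base frame: x ahead of the robot, y to its left, z up, the work surface at z = 0. Lengths are in m, angles in rad, forces in N, time in s.
With the tool pointing down it reaches from about 0.375 to 0.9 m from the base axis. Payload 3.1 kg.
Tool frame: the origin (TCP) lies midway between the tips of the shut fingers; the grasp point (between the pads) lies 19 mm behind it; z points along the fingers, y is the line along which they close (so a half turn about z gives the same grasp; the last joint's range is limited). The gripper opens to 87 mm and grips with 3 to 60 N. Pads are 19 mm wide; open, the fingers measure 117 mm over their backs; the gripper's body (75 mm by 190 mm) begins 51 mm behind the grasp point.
Start: joints at [-1.446, 0.527, 1.433, -0, 1.181, -0.178], TCP at [0.186, -0.597, 0.223] pointing down, gripper open.
Joint ranges: [-3.08, 3.08], [-0.75, 2.2], [0.22, 2.44], [-1.43, 4.57], [0, 2.65], [-2.85, 2.85]. Speed limits (rad/s): [2.79, 2.79, 3.14, 3.14, 3.14, 3.14].

### API

Orientations are given as a unit quaternion [x, y, z, w].
In Python, from rig import status, imaging, order gives the robot as it stands.
- The arm moves only by the tool arm_command, never from a script. Its argument "deltas" is one flat list of numbers, 5 for each row, row after row: the opening, from -1 (shut) to 1 (fully open), so that 0 is half open, then the shift along the tool's x, y, z in m, then the turn about the tool's z in rad. In form: [gripper, tx, ty, tz, roll, gripper, tx, ty, tz, roll, ...]. A call has 1 to 12 rows; each row shifts and turns the commanded pose from where the row before left it, along the tool's axes as they then stand; what a row does not reach is not made up. A row lasts 1/8 s, in which the tool goes at most 62.5 mm and 10.7 degrees, less where a joint would pass 70% of its speed; a pose out of reach is approached as far as the arm can. A call with a gripper value outside its range is refused whole. The fingers move at their own pace and stop on an object; "newtons" is the grip in N (left out, the last holds). Time passes only in rows, so rows that do not move let the fingers close. It gives the time, the measured TCP pose, the force, the opening and the grip force at its end, in the units of the state.
- status.get_obs(): the state, without advancing time (a new reading comes with each control period).
- imaging.camera(name): name is "scene" or "side" or "wrist"; returns (picture, depth): 384x512x3 uint8, red, green, blue; 384x512 float32, m along the optical axis (not along the pixel's ray), 0 where there is no reading.
- imaging.camera_params(name): a dict with "intrinsics" (3x3 intrinsics, pixels), "camera_from_world" (4x4, takes a point from world to camera coordinates). Camera axes: x right, y up, looking along -z (the intrinsics and any distortion apply to the point x, -y, -z); pixel columns grow to the right and rows downward; lengths in m; the calibration is good to about 2 mm. A picture is of the moment at which its call begins: read the wrist's pose just before it. camera_params takes no time and is no camera call; for the wrist camera it gives the pose at the moment of the call.
- order.hand_in(): hands the job in; it is judged then, once.
The state is a dict: "time": time; "q": joint angles; "joint_velocities": joint speeds; "joint_torque": joint torques, N m; "position": TCP position; "tool_rot": TCP orientation; "ft_force": force on the tool from outside, world axes, zero at the start; "moment": the same for the moment, N m; "grip_width": finger opening in m; "grip_force": force on a finger pad.
Only numpy, scipy, OpenCV 4.12 (cv2) and the standard library are available. Lean on these libraries where they do the work, as an engineer would, in place of code of your own. Each camera call takes 0.05 s, during which the arm holds its last target. There are 200 camera calls.

### The job

Get the corn mill ready to grind: lay the loose steel key fully down into the slot on top of the mill's shaft, then take the crank wheel from the drying rack, where it leans back, and slide it onto the shaft over the key until its hub is fully home against the collar. Let go of it, and leave the other kitchen things where they stand.

Things in the scene. Friction and masses are not known exactly. Their poses are not given: they have to be found in the camera images.
- key_mid (a point): Centre of the loose steel key: a bar with round ends, 64 mm long, 11 wide, 12 high, 65 g, lying flat on the fixed bamboo cutting board (16 mm thick, 150 x 200 mm). Its x axis runs along its length, z is up. It may go into the slot either end first.
- key_seat (a point): Centre of the floor of the slot on top of the mill's shaft. Axes: -y points along the level shaft, outward to its free end; z up; x across. The slot is open upward, 68 mm long, 14 wide, closed at both ends, its floor 10 mm above the shaft's axis. The centre of a seated key is 6 mm above this point, and the key then stands 5 mm proud of the shaft.
- shaft_tip (a point): Centre of the shaft's free end, on its axis; same axes as key_seat. The shaft does not turn; its radius is 17 mm (the last 7 mm taper to 12). It is 86 mm long from the collar, radius 28 mm, against which the wheel's hub stops. The key seat point is 44 mm inward (+y) of this point and 10 mm higher.
- mill: Grey cast corn mill, fixed to the counter; same axes as key_seat; origin at counter height below the middle. The shaft's axis is 170 mm above the counter, the collar's end face at y = -80 mm. The barrel, radius 42 mm, starts at y = -55 mm. The hopper above is open, 76 mm in radius, centred at y = +20 mm, from 232 to 330 mm above the counter.
- hub_mid (a point): Point on the axis of the aluminium crank wheel (0.4 to 0.6 kg), 45 mm out from its inner hub face: middle of the grippable length of the hub, which is 60 mm across. Axes: -y along the bore, from the inner face out to the handle side; z from the bore to the keyway. At the start the -y axis rises at 30 degrees above level and the keyway is uppermost.
- keyway_mid (a point): Middle of the wheel's keyway, half-way along the hub, 21 mm from the axis; same axes. The hub is 66 mm long with a 38 mm bore right through (2 mm of play round the shaft); the keyway runs its whole length, 15 mm wide, its roof 25 mm from the axis. Fully home, the wheel has the axes of key_seat and hub_mid is 3 mm outward (-y) of key_seat and 10 to 12 mm below it.
- handle_tip (a point): End of the wheel's wooden handle (26 mm thick), which stands out from the rim opposite the keyway, 66 mm from the axis; this end is 86 mm out from the inner hub face. The rim is 160 mm outside, 132 inside, 14 mm thick and level with the inner face, so the hub stands 52 mm out beyond it on the handle side. The centre of mass lies on the hub's side of the rim.
- rack: Steel wire drying rack, fixed, 180 mm wide (x), no higher than 170 mm; origin at counter height under the centre of the wheel's inner face. The wheel leans back in its front slot on two L-shaped wires, 42 mm either side of the middle, towards the rack's +y, and comes out straight upward. A saucer stands in the slot behind it.
- mixer: Mint hand mixer, 185 x 90 x 155 mm, on the counter; leave it alone.
- beater_a: Stainless beater, 175 mm long, lying on the counter; leave it alone.
- beater_b: The second beater; leave it alone.
- ramekin: White ceramic ramekin, 86 mm wide and 45 mm high; leave it alone.
- spatula: Red silicone spatula, 250 mm long, lying diagonally; leave it alone.
- jar: Closed amber glass jar, 80 mm wide, 120 mm high; leave it alone.
Mind the look-alikes: they are no part of the job. Leave any blue look-alike of the part that bears hub_mid alone.

How it is judged:
On the way:
1. the key lies down in the shaft's slot and has been let go, the wheel not yet on the shaft (x of key_mid in the frame of key_seat between -0.004 and 0.004 m and y of key_mid in the frame of key_seat between -0.006 and 0.006 m and z of key_mid in the frame of key_seat between 0.003 and 0.0085 m and angle between the x axis of key_mid and the y axis of key_seat, either way round below 0.1 rad and contact force between the fingers and key below 0.1 N and distance between hub_mid and key_seat above 0.12 m), for 0.2 s.
At the end, for the whole second after the job is handed in: The key lies in the slot (centre within 4 mm across and 6 mm along of the slot's middle, on its floor within 3 mm); the wheel is on the shaft over it, keyway up (within 0.2 rad), its hub within 5 mm of the collar, its axis within 5 mm and 0.1 rad of the shaft's; it is at rest and let go (x of key_mid in the frame of key_seat between -0.004 and 0.004 m and y of key_mid in the frame of key_seat between -0.006 and 0.006 m and z of key_mid in the frame of key_seat between 0.003 and 0.0085 m and y of hub_mid in the frame of key_seat between -0.008 and 0.001 m and x of hub_mid in the frame of key_seat between -0.005 and 0.005 m and z of hub_mid in the frame of key_seat between -0.016 and -0.006 m and z of keyway_mid in the frame of key_seat above 0 m and angle between the y axis of hub_mid and the y axis of key_seat, either way round below 0.1 rad and angle between the z axis of hub_mid and the z axis of key_seat, either way round below 0.2 rad and linear speed of wheel below 0.02 m/s and contact force between the fingers and wheel below 0.1 N); the robot touches nothing.
It fails at once if a bystander is pushed away or knocked over (distance of any of mixer, beater_a, beater_b, ramekin, spatula, jar from where it was at the start of the episode above 0.04 m or angle between any of mixer, ramekin, jar's own z axis and vertical above 0.6 rad).
It also fails if it takes over 72 s, if anything falls off the work surface, if the arm or the gripper's body presses on something with over 40 N, if the wrist force passes 120 N, or if a joint passes its speed limit or range.

## Working session

There is one attempt and no reset: what is moved stays moved. The work goes in short steps, Python scripts to look and compute and a tool call to move; the robot and the scene stay as the last step left them, time stands still between calls to the robot, and variables do not carry over. Pictures are saved under pics/ and viewed, at most 10 in all, crops included, and the job is handed in when it is done.

Besides the shell and the picture viewer there is one more tool, called after "Request:" as name(argument=value, ...) on one line, values as JSON. arm_command: Moves the arm, as the interface text tells. Its arguments: {"type":"object","properties":{"deltas":{"type":"array"},"newtons":{"type":"number"}},"required":["deltas"]}

```bash
ls; mkdir -p pics; cat > h.py <<'E'
import numpy as np, cv2
from rig import status, imaging, order
def snap(n,tag):
    p,d=imaging.camera(n); c=imaging.camera_params(n)
    np.savez(f'{tag}.npz',p=p,d=d,K=c['intrinsics'],T=c['camera_from_world']); cv2.imwrite(f'pics/{tag}.png',p[...,::-1]); return p,d,c
def load(tag):
    z=np.load(tag+'.npz'); return z['p'],z['d'],z['K'],z['T']
def cloud(tag):
    p,d,K,T=load(tag); v,u=np.mgrid[:d.shape[0],:d.shape[1]]
    P=np.stack([(u-K[0,2])/K[0,0]*d,-(v-K[1,2])/K[1,1]*d,-d],-1)
    W=(P-T[:3,3])@T[:3,:3]; W[d==0]=np.nan; return p,W
E
python3 - <<'E'
from h import *
for n in('scene','side'):
    p,d,c=snap(n,n+'0'); print(n,c)
a=np.hstack([cv2.imread('pics/scene0.png')]);
print(status.get_obs())
E
```

```text
pics
scene {'intrinsics': array([[471.55099443,   0.        , 256.70059533],
       [  0.        , 471.55099443, 197.42279958],
       [  0.        ,   0.        ,   1.        ]]), 'camera_from_world': array([[-0.69432801,  0.71948284, -0.01590782,  0.34418871],
       [-0.53579537, -0.50205279,  0.67887136,  0.25047108],
       [ 0.48044972,  0.47988274,  0.73408489, -1.96440112],
       [ 0.        ,  0.        ,  0.        ,  1.        ]])}
side {'intrinsics': array([[368.71888304,   0.        , 260.42886511],
       [  0.        , 368.71888304, 187.9531929 ],
       [  0.        ,   0.        ,   1.        ]]), 'camera_from_world': array([[ 0.99227497, -0.12322783,  0.01432767, -0.54854513],
       [ 0.06194114,  0.59218555,  0.80341743, -0.19102151],
       [-0.10748802, -0.79632354,  0.59524377, -1.07137326],
       [ 0.        ,  0.        ,  0.        ,  1.        ]])}
{'time': 0.1, 'q': array([-1.44644806e+00,  5.28395796e-01,  1.43376110e+00, -3.35712930e-06,
        1.18142165e+00, -1.78482287e-01]), 'joint_velocities': array([ 0.00139599, -0.00057696, -0.00239376, -0.0004049 ,  0.00110719,
        0.00120718]), 'joint_torque': array([-6.19305756e-04, -4.40988028e+01, -1.77148694e+01,  6.34294865e-02,
        5.34098712e-02, -4.81111965e-05]), 'position': array([ 0.18634405, -0.59588272,  0.22165978]), 'tool_rot': array([ 9.88558008e-01,  1.50837925e-01,  2.53211502e-05, -9.92626885e-04]), 'ft_force': array([-0.01599945, -0.01220969, -0.22727494]), 'moment': array([0.00236034, 0.01706878, 0.01907647]), 'grip_force': 0.0, 'grip_width': 0.08713776211885095}
```

View pics/scene0.png

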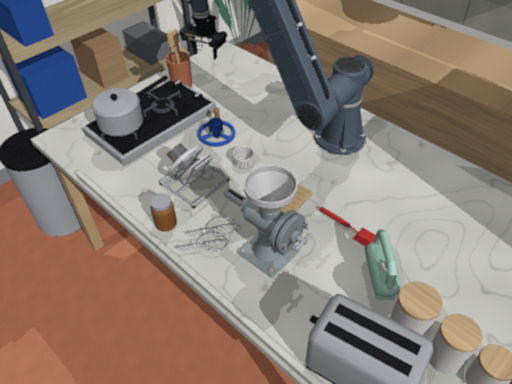

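View pics/side0.png

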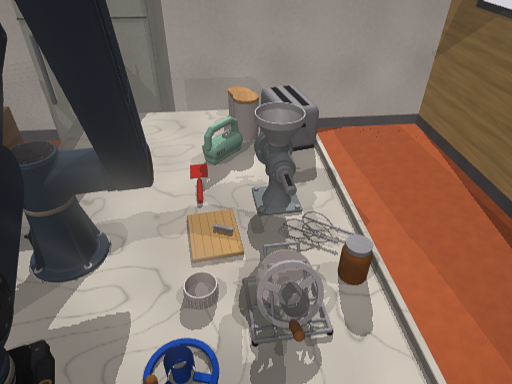

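The scene view shows the mill at (270,220), the rack with the grey wheel at (190,170), and a blue look-alike at (216,130). In the side view:
- The grey wheel leans in the rack at (290,288), with its handle at (297,328).
- The blue wheel is at (180,365).
- The key is on the board at (222,230).
- The mill shaft is at about (287,183).

The grey aluminium wheel in the rack fits the description. The blue one on the counter is the look-alike.

```bash
python3 - <<'E'
from h import *
p=cv2.imread('pics/side0.png')
a=cv2.resize(p[90:245,180:330],None,fx=3.8,fy=3.8,interpolation=cv2.INTER_CUBIC)[:590]
cv2.imwrite('pics/cropA.png',a)
a=cv2.resize(p[235:350,235:345],None,fx=5,fy=5,interpolation=cv2.INTER_CUBIC)
cv2.imwrite('pics/cropB.png',a)
p,W=cloud('side0')
for uv in [(215,229),(222,230),(230,232),(287,183),(290,185),(281,107),(290,288),(297,328),(180,365),(200,290),(355,262),(199,190),(222,140),(190,215),(237,212),(190,262),(243,256)]:
    print(uv,np.round(W[uv[1],uv[0]],3),p[uv[1],uv[0]])
E
```

```text
(215, 229) [0.416 0.04  0.019] [101  84  67]
(222, 230) [0.438 0.034 0.018] [94 83 72]
(230, 232) [0.461 0.02  0.02 ] [93 81 71]
(287, 183) [0.63  0.029 0.186] [56 54 55]
(290, 185) [0.636 0.014 0.189] [57 56 57]
(281, 107) [0.646 0.259 0.314] [109 103 104]
(290, 288) [ 0.581 -0.293  0.131] [80 76 75]
(297, 328) [ 0.587 -0.36   0.079] [77 51 31]
(180, 365) [ 0.329 -0.372  0.003] [87 82 78]
(200, 290) [ 0.371 -0.175  0.005] [145 134 133]
(355, 262) [ 0.77  -0.199  0.09 ] [90 55 30]
(199, 190) [0.366 0.241 0.023] [183  49  42]
(222, 140) [0.459 0.477 0.086] [129 161 144]
(190, 215) [0.338 0.116 0.018] [163 130  90]
(237, 212) [0.49  0.129 0.006] [156 149 140]
(190, 262) [ 0.342 -0.074  0.004] [188 178 166]
(243, 256) [ 0.494 -0.066  0.002] [145 137 128]
```

View pics/cropA.png

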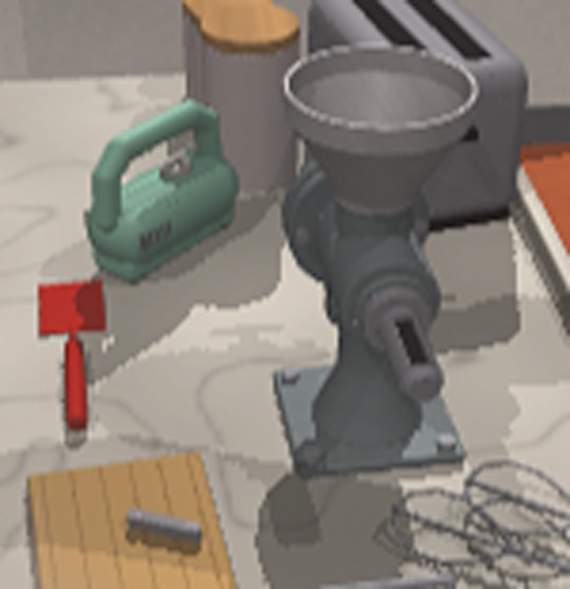

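View pics/cropB.png

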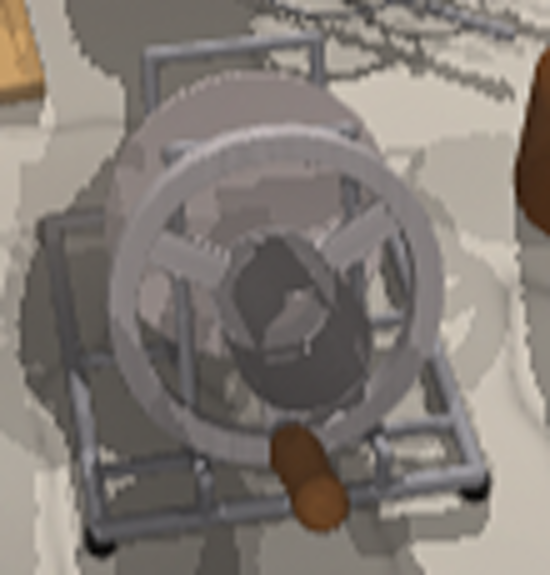

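The crops confirm that the grey wheel in the rack has its hub and bore facing the camera, with the handle below it (crop B 310,490). The slot on the shaft is at crop A (408,335), and the key is at crop A (163,527). Next I'll work out rough poses and plan a closer look with the wrist camera.

```bash
cat >> h.py <<'E'
def go(x,y,z,phi):
    """tool-axis shifts after rolling to heading phi of tool x"""
    o=status.get_obs(); q=o['tool_rot']; p=o['position']
    f=np.arctan2(2*(q[0]*q[1]+q[2]*q[3]),1-2*(q[1]**2+q[2]**2))
    d=np.array([x,y,z])-p; r=(f-phi+np.pi)%(2*np.pi)-np.pi
    print('t',round(o['time'],2),'pos',p.round(4),'phi',f.round(4),'roll',r.round(4),'tx',(d[0]*np.cos(phi)+d[1]*np.sin(phi)).round(4),'ty',(d[0]*np.sin(phi)-d[1]*np.cos(phi)).round(4),'tz',(-d[2]).round(4),
     'q6 then',(np.arctan2(y,x)+np.pi/2-phi).round(2))
E
python3 - <<'E'
from h import *
from scipy.optimize import least_squares
def circ(xy):
    f=lambda c:np.hypot(xy[:,0]-c[0],xy[:,1]-c[1])-c[2]
    return least_squares(f,[*xy.mean(0),.07],loss='soft_l1',f_scale=.003).x
for t in('side0','scene0'):
    p,W=cloud(t); x,y,z=W[...,0],W[...,1],W[...,2]
    # hopper rim
    m=(z>.318)&(z<.337)&(abs(x-.63)<.13)&(abs(y-.22)<.13); print(t,'hopper',m.sum(),circ(W[m][:,:2]).round(4),z[m].max().round(3))
    # shaft: points near z .155-.195, y<.1
    m=(z>.16)&(z<.2)&(abs(x-.63)<.08)&(y<.09)&(y>-.06); P=W[m]; print('shaft',len(P)); 
    if len(P)>5:
        c=P.mean(0); u,s,v=np.linalg.svd(P-c); print(c.round(4),s.round(3),v[0].round(3), 'ymin',P[P[:,1].argmin()].round(3))
    # key
    m=(z>.0215)&(z<.04)&(abs(x-.44)<.05)&(abs(y-.03)<.05); P=W[m]; print('key',len(P))
    if len(P)>3: print(cv2.minAreaRect((P[:,:2]*1000).astype(np.float32)),P[:,2].max())
    m=(abs(x-.575)<.12)&(abs(y+.26)<.13)&(z>.07)
    print('rackpts',m.sum())
go(.44,.0,.26,.3)
print({k:v.round(3).tolist() for k,v in imaging.camera_params('wrist').items()})
E
```

```text
side0 hopper 482 [0.6289 0.1886 0.0734] 0.334
shaft 299
[0.6328 0.0432 0.1807] [0.533 0.174 0.104] [-0.103  0.992  0.079] ymin [0.626 0.001 0.175]
key 93
((438.04364013671875, 27.410579681396484), (53.593597412109375, 76.77286529541016), 54.223968505859375) 0.03288631794058872
rackpts 3338
scene0 hopper 444 [0.6324 0.1909 0.0735] 0.334
shaft 217
[0.644  0.0453 0.1791] [0.322 0.144 0.067] [-0.021  1.    -0.008] ymin [0.643 0.004 0.181]
key 0
rackpts 794
t 0.1 pos [ 0.1863 -0.5959  0.2217] phi 0.3028 roll 0.0028 tx 0.4184 ty -0.4943 tz -0.0383 q6 then 1.27
{'intrinsics': [[290.75, 0.0, 255.51], [0.0, 290.75, 187.035], [0.0, 0.0, 1.0]], 'camera_from_world': [[0.298, -0.954, -0.001, -0.624], [0.919, 0.287, -0.271, 0.033], [0.259, 0.08, 0.963, -0.39], [0.0, 0.0, 0.0, 1.0]]}
```

Request:
arm_command(deltas=[1,0.04,-0.041,-0.005,0,1,0.04,-0.041,-0.005,0,1,0.04,-0.041,-0.005,0,1,0.04,-0.041,-0.005,0,1,0.04,-0.041,-0.005,0,1,0.04,-0.041,-0.005,0,1,0.04,-0.041,-0.005,0,1,0.04,-0.041,-0.005,0,1,0.04,-0.041,-0.005,0,1,0.04,-0.041,-0.005,0,1,0.04,-0.041,0,0,1,0.04,-0.041,0,0])

```text
time: 1.6
position: [0.4983, 0.018, 0.2725]
tool_rot: [0.989, 0.151, -0.0, 0.0]
ft_force: [1.5, -0.4, 0.5]
grip_width: 0.0871
grip_force: 0.0
```

Request:
arm_command(deltas=[1,0,0,0,0,1,0,0,0,0])

```text
time: 1.85
position: [0.4972, 0.0162, 0.2721]
tool_rot: [0.988, 0.151, -0.001, 0.0]
ft_force: [0.5, -0.4, -0.8]
grip_width: 0.0871
grip_force: 0.0
```

```bash
python3 - <<'E'
from h import *
o=status.get_obs(); print(o['position'],o['time'],o['q'].round(2))
snap('wrist','w1')
E
```

```text
[0.49720765 0.01623788 0.27209286] 1.85 [-0.19  0.29  1.68 -0.    1.17  1.08]
```

View pics/w1.png

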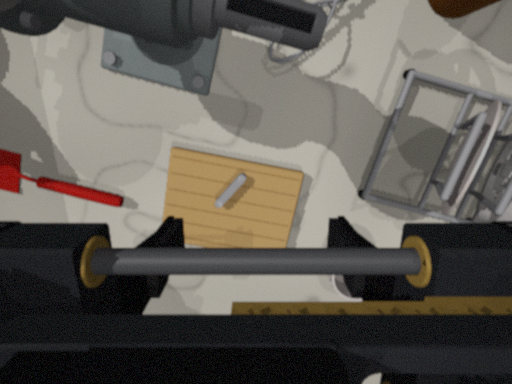

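The wrist view shows the key at (231,190) on the board, running from about (218,206) to (244,176). The shaft's slot runs from (228,2) to (313,28) and the shaft tip is at (318,28). The rack is at right.

```bash
python3 - <<'E'
from h import *
p,W=cloud('w1'); x,y,z=W[...,0],W[...,1],W[...,2]
P=W[150:220,170:300].reshape(-1,3); print('board z',np.nanmedian(P[:,2]))
m=np.zeros(z.shape,bool); m[165:215,205:255]=True
k=m&(z>.0225)&(z<.04); Q=W[k]; print('key n',len(Q),np.median(Q[:,2]))
(c,s,a)=cv2.minAreaRect((Q[:,:2]*1000).astype(np.float32)); print(c,s,a)
e=np.linalg.svd(Q[:,:2]-Q[:,:2].mean(0))[2][0]; print('dir',e,np.arctan2(e[1],e[0]),'mean',Q.mean(0))
# shaft
m=np.zeros(z.shape,bool); m[0:50,215:335]=True
k=m&(z>.14)&(z<.2)
Q=W[k]; print('shaft n',len(Q)); 
from scipy.optimize import least_squares
def res(t):
    a=np.array([t[0],t[1]]);d=np.array([np.sin(t[2]),-np.cos(t[2])]) ; n=np.array([d[1],-d[0]])
    return np.hypot((S[:,:2]-a)@n*1.0,S[:,2]-t[3])-.017
# use non-slot points
dark=p.astype(int).sum(-1)
S=Q
for it in range(3):
    r=least_squares(lambda t:res([t[0],.03,t[1],t[2]]),[.64,.2,.17],loss='soft_l1',f_scale=.001).x
    S=Q[abs(least_squares and (lambda t:0)(0) or 0)<1] if False else Q
    print(r)
d=np.array([np.sin(r[1]),-np.cos(r[1])]); a=np.array([r[0],.03])
al=(Q[:,:2]-a)@d; print('along range',np.percentile(al,[0,1,99,100]),'ac',np.percentile((Q[:,:2]-a)@[d[1],-d[0]],[1,99]))
tip=a+d*np.percentile(al,99.7); print('tip',tip,'seat',tip-.044*d)
print('hopper dir from tip', (np.array([.6307,.1898])-tip), )
for uv in[(228,3),(313,28),(318,28),(270,12),(265,20),(302,40),(322,20)]: print(uv,W[uv[1],uv[0]].round(4),p[uv[1],uv[0]])
E
```

```text
board z 0.016407535698058008
key n 330 0.028551897480719485
(440.71240234375, 37.26819610595703) (11.265606880187988, 63.510982513427734) 65.40312957763672
dir [-0.91020532  0.4141573 ] 2.714575878480051 mean [0.44155029 0.03715154 0.02837173]
shaft n 4368
[0.63518741 0.09169326 0.16649921]
[0.63518741 0.09169326 0.16649921]
[0.63518741 0.09169326 0.16649921]
along range [-0.05983558 -0.05873372  0.02594015  0.0274449 ] ac [-0.01535883  0.01468435]
tip [0.63764044 0.00332246] seat [0.63361159 0.04713762]
hopper dir from tip [-0.00694044  0.18647754]
(228, 3) [0.6337 0.0805 0.1801] [32 33 30]
(313, 28) [0.6349 0.0126 0.1876] [70 70 72]
(318, 28) [0.6363 0.0089 0.1867] [75 74 78]
(270, 12) [0.6378 0.0477 0.1787] [14 15 20]
(265, 20) [0.6307 0.0496 0.1814] [40 45 47]
(302, 40) [0.6257 0.0174 0.1826] [60 59 61]
(322, 20) [0.6429 0.0077 0.1848] [71 72 74]
```

Request:
arm_command(deltas=[1,0,0,0,-0.185,1,0,0,0,-0.185,1,0,0,0,-0.185,1,0,0,0,-0.185,1,0,0,0,-0.185,1,0,0,0,-0.185,1,0,0,0,-0.185,1,0,0,0,-0.185,1,0,0,0,-0.185,1,0,0,0,-0.185,1,0,0,0,-0.185,1,0,0,0,-0.185])

```text
time: 3.4
position: [0.4972, 0.0144, 0.2725]
tool_rot: [0.303, 0.953, -0.0, -0.0]
ft_force: [0.1, -0.4, 0.2]
grip_width: 0.0871
grip_force: 0.0
```

Request:
arm_command(deltas=[1,0,0,0,-0.1,1,0,0,0,-0.092,0,0,0,0,0,0,0,0,0,0])

```text
time: 3.9
position: [0.4976, 0.0153, 0.2726]
tool_rot: [0.213, 0.977, -0.0, -0.0]
ft_force: [1.2, -0.9, -0.3]
grip_width: 0.0747
grip_force: 0.0
```

```bash
python3 - <<'E'
from h import *
go(.4412,.0372,.08,2.7146)
o=status.get_obs(); q=o['position']; f=2.7146
for t in('side','scene'):
    snap(t,t+'1'); p,W=cloud(t+'1'); D=W-q
    a=D[...,0]*np.cos(f)+D[...,1]*np.sin(f); b=D[...,0]*np.sin(f)-D[...,1]*np.cos(f); h=D[...,2]
    for lo in np.arange(0,.3,.02):
        m=(h>lo)&(h<=lo+.02)&(abs(a)<.15)&(abs(b)<.15)
        if m.sum()>5: print(t,lo.round(2),m.sum(),'a',np.percentile(a[m],[1,99]).round(3),'b',np.percentile(b[m],[1,99]).round(3))
E
```

```text
t 3.9 pos [0.4976 0.0153 0.2726] phi 2.7116 roll -0.003 tx 0.0604 ty -0.0034 tz 0.1926 q6 then -1.06
side 0.0 82 a [-0.01   0.012] b [-0.048  0.044]
side 0.02 143 a [-0.082  0.011] b [-0.051  0.15 ]
side 0.04 188 a [-0.086  0.009] b [-0.052  0.15 ]
side 0.06 133 a [-0.045  0.037] b [-0.089  0.14 ]
side 0.08 412 a [-0.037  0.036] b [-0.094  0.081]
side 0.1 685 a [-0.036  0.036] b [-0.097  0.09 ]
side 0.12 215 a [-0.024  0.024] b [-0.052  0.012]
side 0.14 179 a [-0.022  0.023] b [-0.053 -0.011]
side 0.16 393 a [-0.037  0.036] b [-0.052  0.009]
side 0.18 253 a [-0.035  0.035] b [-0.036  0.017]
side 0.2 273 a [-0.034  0.031] b [-0.037  0.002]
side 0.22 269 a [-0.033  0.028] b [-0.035  0.01 ]
side 0.24 258 a [-0.033  0.028] b [-0.035  0.009]
side 0.26 172 a [-0.039  0.022] b [-0.062  0.009]
side 0.28 459 a [-0.048  0.058] b [-0.07   0.048]
scene 0.0 40 a [-0.04   0.009] b [-0.046  0.149]
scene 0.02 108 a [-0.081  0.007] b [-0.037  0.15 ]
scene 0.04 124 a [-0.082 -0.004] b [-0.043  0.15 ]
scene 0.06 75 a [-0.048  0.033] b [-0.083  0.106]
scene 0.08 259 a [-0.04   0.033] b [-0.082  0.096]
scene 0.1 501 a [-0.039  0.033] b [-0.09   0.098]
scene 0.12 109 a [-0.027  0.024] b [-0.035  0.021]
scene 0.14 67 a [-0.031  0.024] b [-0.016  0.021]
scene 0.16 152 a [-0.039  0.034] b [-0.046  0.041]
scene 0.18 120 a [-0.036  0.028] b [-0.011  0.039]
scene 0.2 159 a [-0.037  0.029] b [-0.009  0.039]
scene 0.22 128 a [-0.035  0.025] b [0.001 0.041]
scene 0.24 117 a [-0.036  0.018] b [-0.008  0.044]
scene 0.26 145 a [-0.039  0.042] b [-0.033  0.062]
scene 0.28 249 a [-0.05   0.082] b [-0.056  0.066]
```

Request:
arm_command(deltas=[0,0.03,-0.002,0.05,-0.003,0,0.03,-0.001,0.055,0,0,0,0,0.055,0,0,0,0,0.05,0,-0.4,0,0,0.012,0,-0.4,0,0,0,0,-0.4,0,0,0,0])

```text
time: 4.88
position: [0.4434, 0.038, 0.0522]
tool_rot: [0.21, 0.978, 0.0, 0.002]
ft_force: [-0.2, 0.1, -0.4]
grip_width: 0.0279
grip_force: 0.0
```

```bash
python3 - <<'E'
from h import *
go(.4412,.0372,.024,2.7146)
E
```

```text
t 4.88 pos [0.4434 0.038  0.0522] phi 2.7178 roll 0.0032 tx 0.0017 ty -0.0016 tz 0.0282 q6 then -1.06
```

Request:
arm_command(deltas=[-0.4,0.002,-0.002,0.015,0.002,-0.4,0,0,0.0135,0,-0.4,0,0,0,0,-1,0,0,0,0,-1,0,0,0,0,-1,0,0,0,0,-1,0,0,0,0], newtons=25)

```text
time: 5.75
position: [0.4398, 0.0372, 0.0226]
tool_rot: [0.211, 0.977, 0.0, 0.001]
ft_force: [0.1, 0.8, 4.2]
grip_width: 0.0105
grip_force: 25.0
```

Request:
arm_command(deltas=[-1,0,0,-0.03,0,-1,0,0,-0.04,0.176,-1,0,0,-0.04,0.176,-1,0,0,-0.04,0.176,-1,0,0,-0.04,0.176,-1,0,0,-0.04,0.176,-1,0,0,-0.03,0.175,-1,-0.021,0.048,0,0,-1,-0.021,0.048,0,0,-1,-0.021,0.048,0,0,-1,-0.021,0.048,0,0,-1,0,0,0,0])

```text
time: 7.25
position: [0.6406, -0.0309, 0.2804]
tool_rot: [0.675, 0.738, -0.0, 0.0]
ft_force: [-0.4, -0.1, -0.6]
grip_width: 0.0102
grip_force: 25.0
```

```bash
python3 - <<'E'
from h import *
go(.6336,.047,.2,1.66)
print(status.get_obs()['grip_width'])
snap('wrist','w2')
E
```

```text
t 7.25 pos [ 0.6406 -0.0309  0.2804] phi 1.6594 roll -0.0006 tx 0.0782 ty -0.0001 tz 0.0804 q6 then -0.02
0.010166207317216043
```

View pics/w2.png

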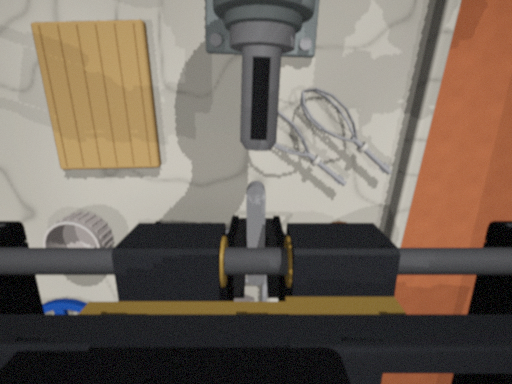

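The wrist view now shows the slot at columns 250–270 and rows 57–140. The held key points up along column 256, with its front end at row 183.

```bash
python3 - <<'E'
from h import *
p,d,K,T=load('w2'); _,W=cloud('w2'); x,y,z=W[...,0],W[...,1],W[...,2]
def plane(u,v,zz):
    r=np.stack([(u-K[0,2])/K[0,0],-(v-K[1,2])/K[1,1],-np.ones_like(u,float)],-1)@T[:3,:3]; c=-T[:3,:3].T@T[:3,3]
    return c+r*((zz-c[2])/r[...,2])[...,None]
g=p.astype(int).sum(-1)
print(g[100,238:284]); print(g[50:64,261],g[132:152,259])
m=np.zeros_like(g,np.uint8); m[50:146,246:275]=(g[50:146,246:275]<75)
v,u=np.nonzero(m); Q=plane(u.astype(float),v.astype(float),.186)
c,s,a=cv2.minAreaRect((Q[:,:2]*1e4).astype(np.float32)); print('slot',len(u),u.min(),u.max(),v.min(),v.max(),np.array(c)/1e4,np.array(s)/1e4,a)
e=np.linalg.svd(Q[:,:2]-Q[:,:2].mean(0))[2][0]; e*=np.sign(e[1]); print('dir angle',np.arctan2(e[1],e[0]),'mean',Q.mean(0))
# shaft edges / slot edges per row
L=[];
for r in range(70,135,4):
    cs=np.nonzero(m[r])[0]; L.append([r,cs.min(),cs.max()])
L=np.array(L,float)
mid=plane((L[:,1]+L[:,2])/2,L[:,0],.186); f=np.polyfit(mid[:,1],mid[:,0],1); print('midline slope',f, 'ang',np.pi/2-np.arctan(f[0]))
print('slot floor z',np.nanmedian(z[70:130,256:264]),'shaft top beside',np.nanmedian(z[70:130,246:249]),np.nanmedian(z[70:130,272:275]))
# key
m=np.zeros(z.shape,bool); m[176:222,240:275]=True
k=m&(z>.255)&(z<.31); Q=W[k]; print('key',k.sum(),np.median(Q[:,2]).round(4),Q.min(0).round(4),Q.max(0).round(4))
L=[]
for r in range(192,216,2):
    cs=np.nonzero(k[r])[0]; w=W[r,cs]; L.append([w[:,0].min(),w[:,0].max(),w[:,1].mean()])
L=np.array(L); mid=L[:,:2].mean(1); f=np.polyfit(L[:,2],mid,1); print('key mid x at TCP y',np.polyval(f,-.0309),'slope',f[0],'ang',np.pi/2-np.arctan(f[0]),'w',np.diff(L[:,:2]).mean())
E
```

```text
[433 436 403 316 286 278 299 312 323 318 322 325 312 246 143  77  95  71
  82  94  90  82  80  63  86  80  58  71  72 129 195 250 285 275 271 264
 272 250 255 270 382 493 530 530 535 547]
[371 375 380 369 371 329 277 178 103  98  91  74  83  60] [107  91  96 101  66  56  93 157 248 304 305 305 293 302 305 303 314 338
 440 521]
slot 297 252 268 59 137 [0.63401606 0.04908263] [0.0118677  0.06330298] 2.8977210521698
dir angle 1.6133335933079367 mean [0.63478218 0.05236769 0.186     ]
midline slope [-0.03990615  0.63688069] ang 1.610681316719419
slot floor z 0.1804909209027044 shaft top beside 0.1835190773488108 0.18298281918172457
key 821 0.286 [ 0.628  -0.0214  0.274 ] [0.6481 0.0013 0.2899]
key mid x at TCP y 0.6381130062448548 slope -0.0881987003701982 ang 1.6587673891573447 w 0.010635859629353225
```

```bash
python3 - <<'E'
from h import *
p,d,K,T=load('w2')
def plane(u,v,zz):
    r=np.stack([(u-K[0,2])/K[0,0],-(v-K[1,2])/K[1,1],-np.ones_like(u,float)],-1)@T[:3,:3]; c=-T[:3,:3].T@T[:3,3]
    return c+r*((zz-c[2])/r[...,2])[...,None]
g=p.astype(float).sum(-1)
def cross(a,t): # subpixel crossings
    i=np.nonzero((a[:-1]-t)*(a[1:]-t)<0)[0]; return i+(t-a[i])/(a[i+1]-a[i])
for t in(170,200):
    L=[]
    for r in range(66,132,2):
        c=cross(g[r,243:277],t)+243
        c=c[(c>246)&(c<274)]; L.append([r,c.min(),c.max()])
    L=np.array(L); l=plane(L[:,1],L[:,0],.186); R=plane(L[:,2],L[:,0],.186); mid=(l+R)/2
    f=np.polyfit(mid[:,1],mid[:,0],1)
    far=[cross(g[50:70,c],t)[0]+50 for c in range(258,264)]; near=[cross(g[130:146,c],t)[0]+130 for c in range(256,263)]
    a=plane(np.array([260.]),np.array([np.median(far)]),.186)[0]; b=plane(np.array([259.]),np.array([np.median(near)]),.186)[0]
    yc=(a[1]+b[1])/2
    print(t,'width',(R-l)[:,0].mean(),'len',a[1]-b[1],'center',np.polyval(f,yc),yc,'ang',np.pi/2-np.arctan(f[0]))
    fl=np.polyfit(l[:,1],l[:,0],1);fr=np.polyfit(R[:,1],R[:,0],1);print(fl[0],fr[0])
E
```

```text
170 width 0.013444060955845164 len 0.06611249199521543 center 0.6342559969043663 0.049041619347233126 ang 1.6228163532653728
-0.04930475848871465 -0.05482859701459669
200 width 0.014051664719911075 len 0.06662720414763172 center 0.6342947452300994 0.049034190486924194 ang 1.623650141712453
-0.04869672471205925 -0.05711089617856885
```

Request:
arm_command(deltas=[-1,0,0,0,0.035,-1,0.04,0,0,0,-1,0.04,0,0,0,-1,0,0,0.04,0,-1,0,0,0.035,0,-1,0,0,0,0,-1,0,0,0,0])

```text
time: 8.18
position: [0.6341, 0.0508, 0.2088]
tool_rot: [0.687, 0.726, 0.001, 0.001]
ft_force: [0.6, -0.4, -0.9]
grip_width: 0.0105
grip_force: 25.0
```

```bash
python3 - <<'E'
from h import *
go(.6368,.0488,.2,1.624)
p,d,c=snap('wrist','w3')
cv2.imwrite('pics/w3c.png',cv2.resize(p[90:310,156:356,::-1],None,fx=2.7,fy=2.7,interpolation=cv2.INTER_CUBIC))
E
```

```text
t 8.18 pos [0.6341 0.0508 0.2088] phi 1.6255 roll 0.0015 tx -0.0022 ty 0.0026 tz 0.0088 q6 then 0.02
```

View pics/w3c.png

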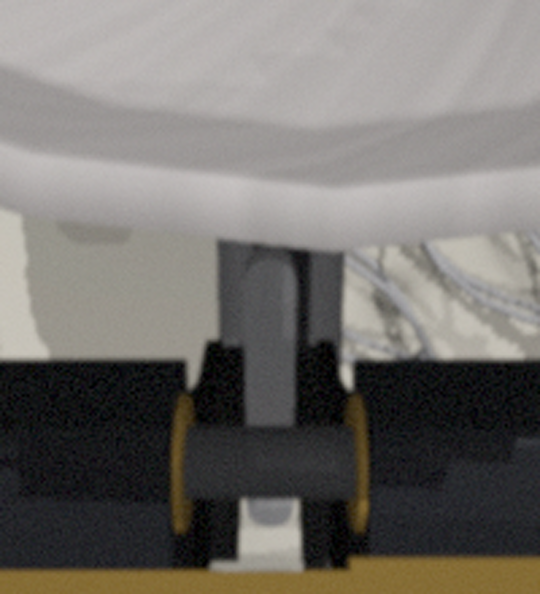

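The crop shows the key centred at column 272 and the shaft at columns 218–344, centred at 281. The key is therefore about 2.6 mm left of the slot, which matches the measured TCP error, so I'll correct it.

Request:
arm_command(deltas=[-1,-0.002,0.0026,0,0,-1,0,0,0.008,0,-1,0,0,0,0,-1,0,0,0,0])

```text
time: 8.72
position: [0.6363, 0.0488, 0.199]
tool_rot: [0.687, 0.726, -0.0, -0.0]
ft_force: [-0.3, 0.2, -1.3]
grip_width: 0.0104
grip_force: 25.0
```

```bash
python3 - <<'E'
from h import *
for i in range(3): snap('wrist','w4'); go(.6368,.0488,.1864,1.624)
p,W=cloud('w4'); x,y,z=W[...,0],W[...,1],W[...,2]
g=p.astype(int).sum(-1)
for r in(200,206,212): print(r,g[r,230:292].tolist()); 
k=(z>.2)&(z<.235); k[:, :240]=0;k[:,275:]=0;k[:184]=0;k[217:]=0
print(k.sum(),W[k].min(0).round(4),W[k].max(0).round(4),np.median(z[k]))
f=status.get_obs(); print(f['ft_force'])
E
```

```text
t 8.78 pos [0.6364 0.0488 0.1991] phi 1.6257 roll 0.0017 tx -0.0001 ty 0.0004 tz 0.0127 q6 then 0.02
t 8.82 pos [0.6365 0.0488 0.1992] phi 1.6258 roll 0.0018 tx -0.0001 ty 0.0003 tz 0.0128 q6 then 0.02
t 8.88 pos [0.6365 0.0488 0.1992] phi 1.6258 roll 0.0018 tx -0.0001 ty 0.0003 tz 0.0128 q6 then 0.02
200 [447, 413, 336, 234, 198, 209, 196, 225, 225, 243, 232, 232, 249, 235, 241, 204, 237, 250, 267, 252, 271, 265, 268, 271, 257, 261, 263, 249, 265, 282, 312, 321, 327, 316, 286, 231, 139, 138, 188, 222, 240, 226, 235, 230, 234, 221, 215, 215, 205, 228, 281, 443, 547, 569, 572, 560, 549, 543, 529, 516, 493, 477]
206 [454, 421, 344, 240, 204, 224, 215, 216, 225, 234, 229, 228, 232, 231, 228, 219, 228, 241, 259, 247, 257, 259, 254, 256, 256, 253, 244, 251, 255, 255, 290, 292, 295, 302, 271, 199, 122, 156, 187, 221, 235, 246, 230, 230, 228, 227, 227, 231, 212, 226, 314, 465, 545, 570, 572, 560, 562, 557, 556, 548, 548, 531]
212 [444, 425, 350, 254, 210, 205, 226, 216, 224, 234, 237, 237, 237, 232, 233, 214, 211, 241, 258, 260, 246, 250, 257, 242, 244, 253, 270, 267, 252, 260, 279, 292, 289, 299, 280, 213, 123, 155, 182, 231, 239, 238, 236, 221, 225, 219, 219, 205, 217, 216, 302, 422, 466, 489, 499, 505, 513, 524, 527, 531, 521, 517]
586 [0.6295 0.0605 0.2001] [0.6466 0.0796 0.2069] 0.20497554700211446
[ 0.6284259   0.06857696 -0.34202588]
```

Request:
arm_command(deltas=[-1,0,0,0.004,0.001,-1,0,0,0.003,0,-1,0,0,0.002,0,-1,0,0,0.002,0,-1,0,0,0,0])

```text
time: 9.5
position: [0.6364, 0.0488, 0.188]
tool_rot: [0.688, 0.726, -0.0, -0.0]
ft_force: [0.8, 0.7, -0.7]
grip_width: 0.0106
grip_force: 25.0
```

Request:
arm_command(deltas=[-1,0,0,0.001,0,-1,0,0,0.001,0,-1,0,0,0,0])

```text
time: 9.88
position: [0.6366, 0.0488, 0.1867]
tool_rot: [0.688, 0.726, 0.0, 0.0]
ft_force: [-0.8, 0.4, 1.6]
grip_width: 0.0105
grip_force: 25.0
```

Request:
arm_command(deltas=[-0.5,0,0,0,0,-0.5,0,0,0,0,-0.5,0,0,0,0,-0.5,0,0,-0.02,0,-0.5,0,0,-0.03,0,-0.5,-0.035,0,-0.025,0,-0.5,-0.05,0,0,0,-0.5,0,0,0,0,-0.5,0,0,0,0])

```text
time: 11.0
position: [0.6407, -0.0359, 0.2608]
tool_rot: [0.688, 0.726, 0.0, -0.001]
ft_force: [-0.4, 0.3, -0.4]
grip_width: 0.0216
grip_force: 0.0
```

```bash
python3 - <<'E'
from h import *
go(.6368,.0488,.1864,1.624)
snap('wrist','w5'); p,W=cloud('w5'); x,y,z=W[...,0],W[...,1],W[...,2]
g=p.astype(int).sum(-1)
ax=np.array([-.0527,.9986])
D=W[...,:2]-[.6343,.0490]; a=D@ax; b=D@[.9986,.0527]
for lo in np.arange(-.044,.05,.008):
    r=[]
    for bl in np.arange(-.018,.018,.004):
        m=(abs(a-lo)<.004)&(b>=bl)&(b<bl+.004)&(z>.15)&(z<.21); r.append(np.median(z[m]).round(4)*1000 if m.sum()>2 else 0)
    print(lo.round(3),np.round(r,1))
k=(abs(a)<.045)&(abs(b)<.012)&(z>.1885)&(z<.2); print('key',k.sum(),'along',np.percentile(a[k],[0,1,50,99,100]).round(4),'across',np.percentile(b[k],[1,50,99]).round(4),'slope',np.polyfit(a[k],b[k],1))
s0=p[30:190,200:310]
cv2.imwrite('pics/w5c.png',cv2.resize(s0[...,::-1],None,fx=3.6,fy=3.6,interpolation=cv2.INTER_CUBIC))
E
```

```text
t 11.0 pos [ 0.6407 -0.0359  0.2608] phi 1.6241 roll 0.0001 tx 0.0847 ty 0.0006 tz 0.0744 q6 then 0.02
-0.044 [  0.  175.4 179.9 182.6 183.8 183.5 182.6 180.  175.8]
-0.036 [172.4 179.6 183.4 185.1 186.4 186.4 184.9 183.9 179.7]
-0.028 [173.8 179.6 183.9 185.  192.5 192.5 183.2 184.3 180.7]
-0.02 [  0.  179.2 184.1 191.3 192.4 192.4 185.3 184.  180.6]
-0.012 [  0.  179.2 183.9 186.1 192.2 192.3 185.  183.9 180.8]
-0.004 [  0.  179.1 183.6 185.8 192.5 192.3 184.8 184.4 180.6]
0.004 [  0.  179.3 183.6 185.4 192.4 192.2 184.9 184.1 180.2]
0.012 [172.6 179.  183.3 185.1 192.4 192.5 184.7 184.1 181. ]
0.02 [172.6 179.3 183.1 185.8 192.3 192.1 182.6 184.4 180.8]
0.028 [173.2 179.7 183.6 185.  192.1 192.2 180.4 184.2 180.7]
0.036 [  0.  178.7 183.8 185.5 186.6 186.8 186.  184.1 180.6]
0.044 [188.9 192.5 194.9 196.5 197.6 197.3 196.8 195.7 193.7]
key 1583 along [-0.0329 -0.0313  0.0079  0.0446  0.045 ] across [-0.0105  0.0018  0.0109] slope [-0.02219691  0.00171758]
```

The key top reads 192.3 mm along its whole length and centred across the slot, so it is seated. Next I'll look at the wheel.

Request:
arm_command(deltas=[1,-0.048,-0.011,-0.006,0,1,-0.048,-0.011,-0.006,0,1,-0.048,-0.011,-0.006,0,1,-0.048,-0.011,-0.006,0,1,-0.048,-0.011,-0.006,0,1,-0.048,-0.011,-0.006,0,1,-0.048,-0.011,-0.006,0,1,0,0,0,0,1,0,0,0,0])

```text
time: 12.18
position: [0.5826, -0.3741, 0.3025]
tool_rot: [0.687, 0.726, 0.0, -0.001]
ft_force: [-1.1, 0.7, 0.3]
grip_width: 0.0868
grip_force: 0.0
```

```bash
cat > fit.py <<'E'
from h import *
from scipy.optimize import least_squares
def frame(t):
    # t: inner-face centre (3), yaw psi (0: outward=-y), tilt up
    c,s=np.cos(t[3]),np.sin(t[3]); o=np.array([s,-c,0.]); w=np.array([c,s,0]); a=o*np.cos(t[4])+np.array([0,0,np.sin(t[4])])
    return a,w
def ann(r,h,r0,r1,h0,h1):
    dr=np.maximum(r0-r,r-r1);dh=np.maximum(h0-h,h-h1)
    return np.where((dr<0)&(dh<0),np.maximum(dr,dh),np.hypot(np.maximum(dr,0),np.maximum(dh,0)))
def sd(t,P):
    a,w=frame(t); D=P-np.array(t[:3]); h=D@a; r=np.linalg.norm(D-h[:,None]*a,axis=1)
    return np.minimum(abs(ann(r,h,.066,.08,0,.014)),abs(ann(r,h,.019,.03,0,.066)))
def fit(P,t0,fs=.002):
    t=np.array(t0,float)
    for th in(.025,.012,.008,.006):
        S=P[sd(t,P)<th]; t=least_squares(lambda q:sd(q,S),t,loss='soft_l1',f_scale=fs).x
    return t,len(S),np.median(sd(t,S))
E
python3 - <<'E'
from fit import *
go(.58,-.3,.2,1.624)
snap('wrist','w6')
for tags in(['side0'],['side1'],['w6'],['side0','side1','w6']):
    P=[]
    for t in tags:
        _,W=cloud(t); m=np.linalg.norm(W-[.58,-.25,.12],axis=-1)<.15; m&=W[...,2]>.03; P.append(W[m])
    P=np.concatenate(P)
    for c in(-.27,-.25):
        t,n,e=fit(P,[.58,c,.11,0.1,.52]); print(tags,t.round(4),n,e.round(5))
a,w=frame(t); print('hub_mid',t[:3]+.045*a,'h56',t[:3]+.056*a)
E
```

```text
t 12.18 pos [ 0.5826 -0.3741  0.3025] phi 1.6259 roll 0.0019 tx 0.0741 ty 0.0014 tz 0.1025 q6 then -0.53
['side0'] [ 0.5849 -0.2726  0.0903  0.0417  0.5236] 2284 0.0007
['side0'] [ 0.5849 -0.2726  0.0903  0.0417  0.5236] 2284 0.0007
['side1'] [ 0.5849 -0.2725  0.0903  0.0418  0.5238] 2288 0.00071
['side1'] [ 0.5849 -0.2725  0.0903  0.0418  0.5238] 2288 0.00071
['w6'] [ 0.5855 -0.2736  0.0889  0.0434  0.5287] 8543 0.00042
['w6'] [ 0.5855 -0.2736  0.0889  0.0434  0.5287] 8543 0.00042
['side0', 'side1', 'w6'] [ 0.5853 -0.2732  0.0893  0.0428  0.5268] 13122 0.00058
['side0', 'side1', 'w6'] [ 0.5853 -0.2732  0.0893  0.0428  0.5268] 13122 0.00058
hub_mid [ 0.58694586 -0.31207509  0.11191142] h56 [ 0.58735307 -0.32157512  0.11744166]
```

View pics/w6.png

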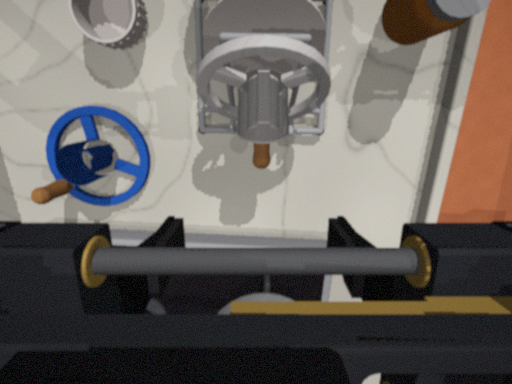

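The fit is clean. The wheel's inner face centre is at (0.585,-0.273,0.089), with yaw 0.043 and tilt 30°. The view shows the grey hub at (262,100) between the rack wires and the blue look-alike off at (95,155). I'll grip 55 mm out along the hub so the gripper body clears the rim once the wheel is level.

Request:
arm_command(deltas=[1,0.0535,0.0025,0.05,0.012,1,0,0,0.05,0,1,0,0,0.02,0,1,0,0,0,0,1,0,0,0,0])

```text
time: 12.85
position: [0.5831, -0.3295, 0.1918]
tool_rot: [0.692, 0.722, 0.0, 0.001]
ft_force: [1.0, -0.3, -0.1]
grip_width: 0.0868
grip_force: 0.0
```

```bash
python3 - <<'E'
from h import *
go(.5873,-.3208,.0978,1.6136)
E
```

```text
t 12.85 pos [ 0.5831 -0.3295  0.1918] phi 1.6142 roll 0.0006 tx 0.0085 ty 0.0046 tz 0.094 q6 then -0.54
```

Request:
arm_command(deltas=[1,0.0085,0.0046,0.03,0,1,0,0,0.035,0,1,0,0,0.029,0,1,0,0,0,0,1,0,0,0,0])

```text
time: 13.48
position: [0.5875, -0.3222, 0.0987]
tool_rot: [0.692, 0.722, 0.0, 0.002]
ft_force: [0.8, -0.4, 0.5]
grip_width: 0.0873
grip_force: 0.0
```

```bash
python3 - <<'E'
from h import *
go(.5873,-.3208,.0978,1.6136); print(status.get_obs()['ft_force'])
E
```

```text
t 13.47 pos [ 0.5875 -0.3222  0.0987] phi 1.6129 roll -0.0007 tx 0.0015 ty -0.0002 tz 0.0009 q6 then -0.54
[ 0.84746292 -0.38474893  0.54007384]
```

Positioned. Now I'll grip hard and lift straight up.

Request:
arm_command(deltas=[-1,0.001,0,0.001,0,-1,0,0,0,0,-1,0,0,0,0,-1,0,0,0,0,-1,0,0,0,0,-1,0,0,0,0], newtons=60)

```text
time: 14.22
position: [0.5874, -0.3208, 0.0962]
tool_rot: [0.692, 0.722, 0.001, 0.001]
ft_force: [3.5, 1.1, 2.8]
grip_width: 0.0594
grip_force: 60.0
```

Request:
arm_command(deltas=[-1,0,0,-0.01,0,-1,0,0,-0.015,0,-1,0,0,-0.02,0,-1,0,0,-0.025,0,-1,0,0,-0.03,0,-1,0,0,-0.03,0,-1,0,0,-0.02,0,-1,0,0,0,0,-1,0,0,0,0])

```text
time: 15.35
position: [0.585, -0.3197, 0.2443]
tool_rot: [0.692, 0.722, -0.0, -0.002]
ft_force: [-0.9, 0.2, -5.4]
grip_width: 0.0591
grip_force: 60.0
```

```bash
python3 - <<'E'
from fit import *
go(.5873,-.3208,.0978,1.6136); o=status.get_obs(); print(o['grip_width'],o['ft_force'])
snap('side','s2'); snap('wrist','w7')
for t in('s2','w7'):
    _,W=cloud(t); c=[.585,-.27,.235]; P=W[np.linalg.norm(W-c,axis=-1)<.13]
    for ti in(.3,.52,.8): r,n,e=fit(P,[.585,-.275,.235,.043,ti]); print(t,r.round(4),n,e.round(5))
E
```

```text
t 15.35 pos [ 0.585  -0.3197  0.2443] phi 1.6127 roll -0.0009 tx -0.0012 ty 0.0023 tz 0.1465 q6 then -0.54
0.05905802373857799 [-0.88183031  0.20603249 -5.4128649 ]
s2 [ 0.5826 -0.2718  0.2387  0.0377  0.5223] 1487 0.00057
s2 [ 0.5826 -0.2718  0.2387  0.0377  0.5223] 1487 0.00057
s2 [ 0.5826 -0.2718  0.2387  0.0377  0.5223] 1487 0.00057
w7 [ 0.583  -0.2727  0.2361  0.0397  0.5229] 34813 0.00039
w7 [ 0.583  -0.2727  0.2361  0.0397  0.5229] 34813 0.00039
w7 [ 0.583  -0.2727  0.2361  0.0397  0.5229] 34813 0.00039
```

```bash
python3 - <<'E'
from h import *
for t,p,f in[('w1',[.4972,.0162,.2721],.3028),('w2',[.6406,-.0309,.2804],1.6594),('w3',[.6341,.0508,.2088],1.6255),('w4',[.6365,.0488,.1992],1.6258),('w5',[.6407,-.0359,.2608],1.6241),('w6',[.5826,-.3741,.3025],1.6259),('w7',[.585,-.3197,.2443],1.6127)]:
    T=load(t)[3]; c=-T[:3,:3].T@T[:3,3]-p; x=T[0,:3]; f2=np.arctan2(x[0],-x[1])
    print(t,'tx',round(c[0]*np.cos(f)+c[1]*np.sin(f),4),'ty',round(c[0]*np.sin(f)-c[1]*np.cos(f),4),'z',c[2].round(4),'f',f,f2.round(4))
E
```

```text
w1 tx 0.074 ty 0.0003 z 0.1624 f 0.3028 0.3024
w2 tx 0.0757 ty -0.002 z 0.1625 f 1.6594 1.6601
w3 tx 0.0744 ty -0.0002 z 0.1629 f 1.6255 1.6256
w4 tx 0.0745 ty -0.0002 z 0.1624 f 1.6258 1.6259
w5 tx 0.075 ty -0.0001 z 0.1624 f 1.6241 1.6252
w6 tx 0.0747 ty -0.0 z 0.1627 f 1.6259 1.6268
w7 tx 0.0742 ty 0.0004 z 0.1621 f 1.6127 1.6129
```

```bash
python3 - <<'E'
from h import *
for t in('w1','w6','side0','scene0'):
    _,W=cloud(t); x,y,z=W[...,0],W[...,1],W[...,2]
    print(t,[(round(b,2),np.percentile(z[m],99.5).round(3)) for b in np.arange(-.3,0.0,.02) if (m:=(x>.48)&(x<.7)&(y>b)&(y<=b+.02)&(z<.25)).sum()>10])
E
```

```text
w1 [(np.float64(-0.3), np.float64(0.087)), (np.float64(-0.28), np.float64(0.117)), (np.float64(-0.26), np.float64(0.153)), (np.float64(-0.24), np.float64(0.153)), (np.float64(-0.22), np.float64(0.133)), (np.float64(-0.2), np.float64(0.149)), (np.float64(-0.18), np.float64(0.153)), (np.float64(-0.16), np.float64(0.019)), (np.float64(-0.14), np.float64(0.003)), (np.float64(-0.12), np.float64(0.003)), (np.float64(-0.1), np.float64(0.003)), (np.float64(-0.08), np.float64(0.003)), (np.float64(-0.06), np.float64(0.018)), (np.float64(-0.04), np.float64(0.018)), (np.float64(-0.02), np.float64(0.036))]
w6 [(np.float64(-0.3), np.float64(0.134)), (np.float64(-0.28), np.float64(0.143)), (np.float64(-0.26), np.float64(0.165)), (np.float64(-0.24), np.float64(0.162)), (np.float64(-0.22), np.float64(0.134)), (np.float64(-0.2), np.float64(0.138)), (np.float64(-0.18), np.float64(0.019)), (np.float64(-0.16), np.float64(0.018))]
side0 [(np.float64(-0.3), np.float64(0.134)), (np.float64(-0.28), np.float64(0.142)), (np.float64(-0.26), np.float64(0.165)), (np.float64(-0.24), np.float64(0.162)), (np.float64
[... 328 characters left out ...]
p.float64(0.019)), (np.float64(-0.04), np.float64(0.02)), (np.float64(-0.02), np.float64(0.043))]
scene0 [(np.float64(-0.3), np.float64(0.135)), (np.float64(-0.28), np.float64(0.131)), (np.float64(-0.26), np.float64(0.164)), (np.float64(-0.24), np.float64(0.163)), (np.float64(-0.22), np.float64(0.13)), (np.float64(-0.2), np.float64(0.149)), (np.float64(-0.18), np.float64(0.154)), (np.float64(-0.16), np.float64(0.022)), (np.float64(-0.14), np.float64(0.006)), (np.float64(-0.12), np.float64(0.007)), (np.float64(-0.1), np.float64(0.007)), (np.float64(-0.08), np.float64(0.007)), (np.float64(-0.06), np.float64(0.007)), (np.float64(-0.04), np.float64(0.02)), (np.float64(-0.02), np.float64(0.042))]
```

Request:
arm_command(deltas=[-1,0,0,-0.025,-0.013,-1,0,0,-0.03,0,-1,0.03,0.009,0,0,-1,0.045,0.013,0,0,-1,0.05,0.015,0,0,-1,0.05,0.015,0,0,-1,0.04,0.012,0,0,-1,0.024,0.007,0,0,-1,0,0,0.02,0,-1,0,0,0.03,0,-1,0,0,0.025,0,-1,0,0,0.015,0])

```text
time: 16.95
position: [0.6425, -0.0774, 0.2078]
tool_rot: [0.687, 0.726, -0.001, -0.002]
ft_force: [-0.8, 1.5, -4.6]
grip_width: 0.0595
grip_force: 60.0
```

Request:
arm_command(deltas=[-1,0,0,0,0,-1,0,0,0,0,-1,0,0,0,0])

```text
time: 17.32
position: [0.6447, -0.0781, 0.2119]
tool_rot: [0.687, 0.726, 0.001, 0.001]
ft_force: [0.4, 0.9, -5.1]
grip_width: 0.0595
grip_force: 60.0
```

```bash
python3 - <<'E'
from fit import *
go(.6431,-.0774,.1817,1.6255)
snap('side','s3'); snap('wrist','w8')
for t in('s3','w8'):
    _,W=cloud(t); c=[.64,-.035,.2]; P=W[np.linalg.norm(W-c,axis=-1)<.12]
    r,n,e=fit(P,[.641,-.033,.2,.05,.52]); print(t,r.round(4),n,e.round(5))
print(status.get_obs()['grip_width'])
E
```

```text
t 17.32 pos [ 0.6447 -0.0781  0.2119] phi 1.6257 roll 0.0002 tx 0.0008 ty -0.0016 tz 0.0302 q6 then -0.17
s3 [ 0.6415 -0.0301  0.2063  0.0503  0.5203] 948 0.00074
w8 [ 0.6418 -0.0311  0.2038  0.05    0.5259] 34817 0.00039
0.05923095687886081
```

Request:
arm_command(deltas=[-1,0.0005,-0.0016,0.015,0,-1,0,0,0.015,0,-1,0,0,0,0,-1,0,0,0,0])

```text
time: 17.92
position: [0.6424, -0.0774, 0.1801]
tool_rot: [0.687, 0.726, -0.0, -0.0]
ft_force: [-0.4, 0.2, -4.5]
grip_width: 0.0593
grip_force: 60.0
```

```bash
python3 - <<'E'
from fit import *
go(.6412,-.0424,.1817,1.6255)
snap('wrist','w9')
p,W=cloud('w9'); c=[.64,-.035,.175]; P=W[np.linalg.norm(W-c,axis=-1)<.12]
r,n,e=fit(P,[.641,-.033,.175,.05,.52]); print(r.round(4),n,e.round(5))
x,y,z=W[...,0],W[...,1],W[...,2]
# what is visible of the shaft/key
for y0 in np.arange(0,.09,.01):
    m=(abs(y-y0)<.004)&(abs(x-.6363)<.012)&(z>.15)&(z<.205)
    if m.sum()>8: print(y0.round(2),m.sum(),z[m].max().round(4),np.median(x[m&(z>z[m].max()-.003)]).round(4))
E
```

```text
t 17.93 pos [ 0.6424 -0.0774  0.1801] phi 1.6258 roll 0.0003 tx 0.035 ty 0.0008 tz -0.0016 q6 then -0.12
[ 0.64   -0.0306  0.1728  0.0507  0.5254] 34817 0.00039
0.02 858 0.1948 0.6382
0.03 877 0.1953 0.6373
0.04 860 0.1947 0.6371
0.05 10 0.1831 0.6435
```

Request:
arm_command(deltas=[-1,0,0.0008,-0.002,0,-1,0.015,0,0,0,-1,0.012,0,0,0,-1,0.008,0,0,0,-1,0,0,0,0,-1,0,0,0,0])

```text
time: 18.73
position: [0.6413, -0.0425, 0.1826]
tool_rot: [0.687, 0.726, -0.0, 0.0]
ft_force: [-0.8, -0.3, -4.8]
grip_width: 0.0595
grip_force: 60.0
```

Request:
arm_command(deltas=[-1,0,0,0.003,0,-1,0,0,0.003,0,-1,0,0,0.003,0,-1,0,0,0.003,0,-1,0,0,0.003,0,-1,0,0,0,0], newtons=45)

```text
time: 19.48
position: [0.642, -0.0429, 0.1686]
tool_rot: [0.688, 0.726, 0.001, 0.001]
ft_force: [-0.8, -1.9, 4.5]
grip_width: 0.0597
grip_force: 45.0
```

```bash
cat > chk.py <<'E'
from fit import *
import sys
y0,z0,ti=map(float,sys.argv[2:5])
go(.6412,-.0424,.149,1.6255); o=status.get_obs(); print(o['ft_force'].round(1),o['moment'].round(2))
snap('wrist',sys.argv[1]); p,W=cloud(sys.argv[1]); c=np.array([.639,y0,z0]); P=W[np.linalg.norm(W-c,axis=-1)<.12]
best=min((fit(P,[*c,.05,t]) for t in(ti,ti+.15,ti-.15)),key=lambda r:r[2]-1e-7*r[1]); r=best[0]; a,w=frame(r)
ax=np.array([.0527,-.9986,0]); tip=np.array([.6386,.0045,.17]); d=r[:3]-tip
print('centre',r.round(4),best[1],best[2].round(5),'inward of tip',(-d@ax).round(4),'across',(d@[.9986,.0527,0]).round(4),'dz',d[2].round(4))
E
python3 chk.py w10 .005 .17 .4
```

```text
t 19.48 pos [ 0.642  -0.0429  0.1686] phi 1.6254 roll -0.0001 tx 0.0005 ty -0.0008 tz 0.0196 q6 then -0.12
[-0.8 -1.9  4.5] [0.12 0.03 0.04]
centre [0.6389 0.0073 0.1676 0.0557 0.3848] 34185 0.00039 inward of tip 0.0028 across 0.0005 dz -0.0024
```

Request:
arm_command(deltas=[-1,0,0,0.003,0,-1,0,-0.0005,0.003,0,-1,0,0,0.003,0,-1,0,0,0.003,0,-1,0,0,0.002,0,-1,0,0,0,0])

```text
time: 20.27
position: [0.6418, -0.0418, 0.1543]
tool_rot: [0.688, 0.726, 0.001, 0.001]
ft_force: [0.9, 0.1, 4.0]
grip_width: 0.0592
grip_force: 45.0
```

```bash
python3 chk.py w11 .009 .168 .15
```

```text
t 20.27 pos [ 0.6418 -0.0418  0.1543] phi 1.6252 roll -0.0003 tx -0.0006 ty -0.0007 tz 0.0053 q6 then -0.12
[0.9 0.1 4. ] [ 0.44 -0.09 -0.02]
centre [ 0.6401  0.0221  0.201   0.0175 -0.4002] 52658 0.00241 inward of tip 0.0175 across 0.0024 dz 0.031
```

```bash
python3 - <<'E'
import re
s=open('chk.py').read()
s=s.replace("P=W[np.linalg.norm(W-c,axis=-1)<.12]","q=o['position']; D=W-q; al=D[...,0]*np.cos(1.6255)+D[...,1]*np.sin(1.6255); P=W[(np.linalg.norm(W-c,axis=-1)<.10)&((W[...,2]<q[2]+.045)|(al>.0385))&(W[...,1]<.1)&((al>.012)|(al<-.012)|(W[...,2]<q[2]-.005)|True)]")
s=s.replace("for t in(ti,ti+.15,ti-.15)","for t in(ti,ti+.06,ti-.06)")
s=s.replace("snap('wrist',sys.argv[1]);","len(sys.argv)>5 or snap('wrist',sys.argv[1]);")
open('chk.py','w').write(s)
s=open('fit.py').read().replace("(.025,.012,.008,.006)","(.012,.009,.006,.005)"); open('fit.py','w').write(s)
E
python3 chk.py w11 .009 .167 .14 1; python3 chk.py w11 .009 .168 .05 1
```

```text
t 20.32 pos [ 0.6419 -0.0418  0.1544] phi 1.6253 roll -0.0002 tx -0.0006 ty -0.0007 tz 0.0054 q6 then -0.12
[-0.3  0.2  5.5] [ 0.42 -0.11  0.  ]
centre [0.6386 0.0133 0.1664 0.053  0.119 ] 25874 0.00046 inward of tip 0.0088 across 0.0004 dz -0.0036
t 20.32 pos [ 0.6419 -0.0418  0.1544] phi 1.6253 roll -0.0002 tx -0.0006 ty -0.0007 tz 0.0054 q6 then -0.12
[-0.3  0.2  5.5] [ 0.42 -0.11  0.  ]
centre [0.6386 0.0132 0.1664 0.053  0.1193] 25847 0.00046 inward of tip 0.0087 across 0.0004 dz -0.0036
```

Request:
arm_command(deltas=[-1,0,-0.0005,0.003,0,-1,0,0,0.002,0,-1,0,0,0.0015,0,-1,0,0,0,0])

```text
time: 20.82
position: [0.6416, -0.0406, 0.1482]
tool_rot: [0.688, 0.726, 0.002, 0.0]
ft_force: [1.2, 3.3, 7.1]
grip_width: 0.0594
grip_force: 45.0
```

```bash
python3 chk.py w12 .0125 .167 .02
```

```text
t 20.82 pos [ 0.6416 -0.0406  0.1482] phi 1.6249 roll -0.0006 tx -0.0017 ty -0.0005 tz -0.0008 q6 then -0.12
[1.2 3.3 7.1] [ 0.81 -0.19 -0.02]
centre [0.6385 0.0133 0.1665 0.052  0.035 ] 32558 0.0003 inward of tip 0.0088 across 0.0004 dz -0.0035
```

Request:
arm_command(deltas=[-1,0,-0.0005,0.002,0,-1,0,0,0,0,-1,0,0,-0.003,0,-1,0,0,0,0,-1,0,0,0,0])

```text
time: 21.5
position: [0.6409, -0.0416, 0.148]
tool_rot: [0.688, 0.726, 0.002, 0.0]
ft_force: [2.6, 5.0, 0.8]
grip_width: 0.0594
grip_force: 45.0
```

```bash
python3 chk.py w13 .0125 .167 .02
```

```text
t 21.5 pos [ 0.6409 -0.0416  0.148 ] phi 1.6249 roll -0.0006 tx -0.0008 ty 0.0002 tz -0.001 q6 then -0.12
[2.6 5.  0.8] [ 0.69 -0.68 -0.19]
centre [0.6379 0.0125 0.1668 0.0509 0.0248] 33340 0.00029 inward of tip 0.008 across -0.0003 dz -0.0032
```

Request:
arm_command(deltas=[-1,0,0,-0.001,0,-1,0.003,0,0,0,-1,0.003,0,0,0,-1,0.003,0,0,0,-1,0,0,0,0])

```text
time: 22.18
position: [0.6401, -0.0347, 0.1489]
tool_rot: [0.688, 0.726, 0.0, 0.001]
ft_force: [4.6, -2.3, -2.1]
grip_width: 0.0594
grip_force: 45.0
```

```bash
python3 chk.py w14 .0215 .167 .02
```

```text
t 22.18 pos [ 0.6401 -0.0347  0.1489] phi 1.6254 roll -0.0001 tx -0.0078 ty 0.0006 tz -0.0001 q6 then -0.12
[ 4.6 -2.3 -2.1] [-0.27 -0.83 -0.26]
centre [0.6371 0.0195 0.1674 0.051  0.0297] 33294 0.0003 inward of tip 0.0151 across -0.0007 dz -0.0026
```

Request:
arm_command(deltas=[-1,0.003,0.001,0,0,-1,0.004,0,0,0,-1,0.004,0,0,0,-1,0.004,0,0,0,-1,0,0,0,0])

```text
time: 22.85
position: [0.6392, -0.0176, 0.1489]
tool_rot: [0.687, 0.726, 0.0, -0.0]
ft_force: [3.9, -0.8, -2.0]
grip_width: 0.0595
grip_force: 45.0
```

```bash
python3 chk.py w15 .034 .167 .02
```

```text
t 22.85 pos [ 0.6392 -0.0176  0.1489] phi 1.6263 roll 0.0008 tx -0.0249 ty 0.0007 tz -0.0001 q6 then -0.12
[ 3.9 -0.8 -2. ] [-0.21 -0.67 -0.18]
centre [0.6362 0.0365 0.1673 0.0521 0.032 ] 32866 0.0003 inward of tip 0.0321 across -0.0008 dz -0.0027
```

Request:
arm_command(deltas=[-1,0.006,0.001,0,0.001,-1,0.008,0,0,0,-1,0.008,0,0,0,-1,0.008,0,0,0,-1,0.008,0,0,0,-1,0,0,0,0])

```text
time: 23.65
position: [0.6376, 0.0212, 0.1488]
tool_rot: [0.687, 0.726, 0.0, -0.001]
ft_force: [1.7, 1.5, -2.8]
grip_width: 0.0595
grip_force: 45.0
```

```bash
python3 chk.py w16 .075 .167 .02
```

```text
t 23.65 pos [0.6376 0.0212 0.1488] phi 1.6257 roll 0.0002 tx -0.0637 ty 0.0001 tz -0.0002 q6 then -0.12
[ 1.7  1.5 -2.8] [ 0.1  -0.33 -0.01]
centre [0.6346 0.0749 0.1669 0.0523 0.0366] 32473 0.0003 inward of tip 0.0705 across -0.0003 dz -0.0031
```

Request:
arm_command(deltas=[-1,0.005,0.0005,0,0,-1,0.004,0,0,0,-1,0.004,0,0,0,-1,0.003,0,0,0,-1,0,0,0,0])

```text
time: 24.32
position: [0.6379, 0.035, 0.149]
tool_rot: [0.688, 0.726, -0.0, 0.0]
ft_force: [1.1, -3.4, -4.0]
grip_width: 0.0594
grip_force: 45.0
```

Request:
arm_command(deltas=[-1,0.002,0,0,0,-1,0.002,0,0,0,-1,0,0,0,0,-1,0,0,0,0])

```text
time: 24.82
position: [0.6379, 0.0352, 0.1488]
tool_rot: [0.688, 0.726, -0.003, 0.002]
ft_force: [-0.6, -13.4, -6.1]
grip_width: 0.0594
grip_force: 45.0
```

```bash
python3 chk.py w17 .09 .167 .02
```

```text
t 24.82 pos [0.6379 0.0352 0.1488] phi 1.6252 roll -0.0003 tx -0.0776 ty -0.001 tz -0.0002 q6 then -0.12
[ -0.6 -13.4  -6.1] [-1.98 -0.06  0.04]
centre [0.6348 0.0895 0.1674 0.0523 0.0213] 34187 0.00034 inward of tip 0.0851 across 0.0007 dz -0.0026
```

Request:
arm_command(deltas=[-1,-0.0025,0,0,0,-1,0,0,0,0,0.6,0,0,0,0,0.6,0,0,0,0,0.6,0,0,0,0,0.6,0,0,0,0])

```text
time: 25.62
position: [0.638, 0.0375, 0.1494]
tool_rot: [0.688, 0.726, 0.0, 0.0]
ft_force: [0.2, 1.1, -0.2]
grip_width: 0.0692
grip_force: 0.0
```

```bash
python3 chk.py w18 .09 .167 .02
```

```text
t 25.62 pos [0.638  0.0375 0.1494] phi 1.6251 roll -0.0004 tx -0.08 ty -0.0012 tz 0.0004 q6 then -0.12
[ 0.2  1.1 -0.2] [ 0.02 -0.1   0.02]
centre [ 0.6348  0.0902  0.1672  0.0513 -0.0128] 34717 0.00035 inward of tip 0.0858 across 0.0007 dz -0.0028
```

Request:
arm_command(deltas=[0.7,-0.008,0,0,0,0.7,0,0,0,0,0.7,0,0,-0.02,0,0.7,0,0,-0.03,0,0.7,0,0,-0.04,0,0.7,-0.05,0,-0.04,0,0.7,-0.06,0,0,0,0.7,0,0,0,0,0.7,0,0,0,0])

```text
time: 26.8
position: [0.6437, -0.0796, 0.2776]
tool_rot: [0.688, 0.726, 0.0, -0.001]
ft_force: [-0.6, 0.5, -0.1]
grip_width: 0.0742
grip_force: 0.0
```

```bash
python3 - <<'E'
from fit import *
o=status.get_obs(); print(o['position'],o['ft_force'],o['time'])
for n,t in(('wrist','w19'),('side','s4')):
    snap(n,t); _,W=cloud(t); c=np.array([.635,.09,.168]); P=W[np.linalg.norm(W-c,axis=-1)<.1]
    r,k,e=fit(P,[*c,.05,0]); d=r[:3]-[.6386,.0045,.17]; print(t,r.round(4),k,e.round(5),'in',d@[-.0527,.9986,0],'across',d@[.9986,.0527,0])
p=cv2.imread('pics/s4.png'); cv2.imwrite('pics/s4c.png',cv2.resize(p[90:250,200:360],None,fx=3.6,fy=3.6,interpolation=cv2.INTER_CUBIC))
E
```

```text
[ 0.64365939 -0.07962322  0.27757114] [-0.63638255  0.4977025  -0.14482907] 26.8
w19 [ 0.6347  0.088   0.1679  0.0524 -0.0565] 7329 0.00097 in 0.08360028152639153 across 0.000503666058432958
s4 [ 0.6343  0.0907  0.169   0.0537 -0.0067] 930 0.00081 in 0.0862585640779474 across 0.00022044849314595792
```

View pics/s4c.png

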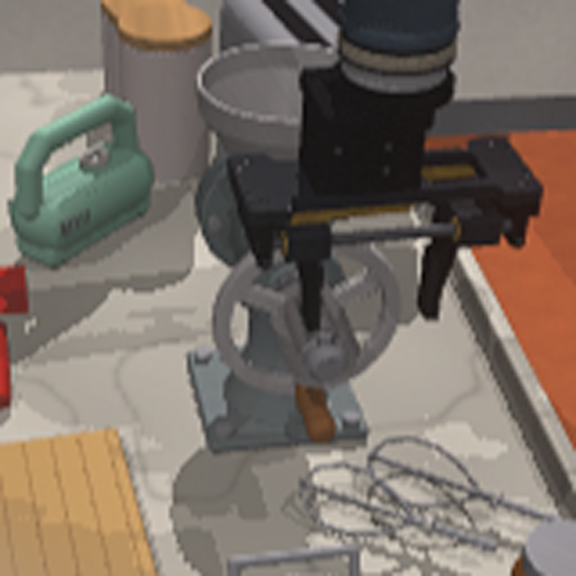

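```bash
python3 - <<'E'
from fit import *
_,W=cloud('w19'); D=W-[.6386,.0045,.17]; a=D@[-.0527,.9986,0]; b=D@[.9986,.0527,0]; z=W[...,2]
for lo in np.arange(-.004,.1,.004):
    m=(a>=lo)&(a<lo+.004)&(abs(b)<.01)&(z>.12)&(z<.27)
    if m.sum()>3: print((lo*1000).round(),m.sum(),np.percentile(z[m],[10,50,95]).round(4))
P=W[(np.linalg.norm(W-[.635,.09,.168],axis=-1)<.1)&(a<.088)&(z<.262)]
print([fit(P,[.635,.0895,.168,.05,t]) for t in(0,.05,-.05)])
E
```

```text
-4.0 34 [0.1612 0.163  0.1826]
0.0 125 [0.1796 0.1824 0.1846]
4.0 121 [0.1833 0.1855 0.1871]
8.0 115 [0.1801 0.1845 0.1878]
12.0 137 [0.1801 0.185  0.1931]
16.0 132 [0.1807 0.1917 0.1932]
20.0 135 [0.1848 0.1918 0.1933]
24.0 121 [0.1848 0.1919 0.1932]
28.0 136 [0.1849 0.1917 0.1929]
32.0 141 [0.1846 0.1919 0.1933]
36.0 135 [0.1851 0.1918 0.1934]
40.0 144 [0.1843 0.1919 0.1931]
44.0 145 [0.1845 0.192  0.1934]
48.0 147 [0.1842 0.192  0.1933]
52.0 152 [0.1848 0.192  0.1935]
56.0 151 [0.1843 0.192  0.1934]
60.0 150 [0.1843 0.1919 0.1934]
64.0 129 [0.1842 0.1919 0.1933]
68.0 13 [0.1838 0.1846 0.1865]
[(array([ 0.63469715,  0.08801152,  0.16786563,  0.05243376, -0.05649994]), 7329, np.float64(0.0009711755654859995)), (array([ 0.63469725,  0.08801275,  0.16786404,  0.05242682, -0.05644362]), 7329, np.float64(0.0009710470989948844)), (array([ 0.63470948,  0.08773605,  0.16797053,  0.0524684 , -0.06085938]), 7361, np.float64(0.0009908934792135452))]
```

```bash
python3 - <<'E'
from fit import *
p,W=cloud('w19'); D=W-[.6386,.0045,.17]; a=D@[-.0527,.9986,0]; b=D@[.9986,.0527,0]; z=W[...,2]
for lo in np.arange(.0,.1,.012):
    r=[]
    for bl in np.arange(-.084,.084,.008):
        m=(a>=lo)&(a<lo+.012)&(b>=bl)&(b<bl+.008)&(z<.27); r.append(int(np.percentile(z[m],90)*1000) if m.sum()>3 else 0)
    print(int(lo*1000),r)
snap('wrist','w20')
print(abs(load('w20')[0].astype(int)-p.astype(int)).mean())
cv2.imwrite('pics/w20c.png',cv2.resize(load('w20')[0][0:230,130:390,::-1],None,fx=2.5,fy=2.5,interpolation=cv2.INTER_CUBIC))
E
```

```text
0 [1, 1, 1, 1, 1, 1, 1, 1, 180, 185, 186, 185, 181, 1, 1, 1, 2, 39, 37, 1, 1]
12 [0, 1, 1, 1, 1, 1, 162, 156, 181, 192, 193, 192, 182, 153, 162, 41, 42, 18, 1, 4, 42]
24 [1, 1, 1, 1, 1, 1, 164, 156, 181, 192, 192, 192, 181, 154, 164, 41, 0, 1, 38, 41, 1]
36 [1, 1, 1, 1, 1, 0, 167, 157, 181, 192, 193, 192, 181, 154, 167, 0, 1, 1, 37, 0, 1]
48 [1, 1, 1, 1, 1, 0, 165, 156, 181, 192, 193, 193, 181, 154, 164, 0, 0, 16, 29, 2, 8]
60 [168, 170, 162, 128, 122, 113, 168, 156, 181, 192, 193, 192, 181, 153, 166, 112, 119, 128, 159, 171, 171]
72 [1, 159, 161, 139, 126, 118, 165, 156, 0, 0, 0, 0, 173, 153, 164, 117, 125, 137, 161, 159, 154]
84 [1, 1, 1, 127, 124, 118, 0, 0, 0, 0, 0, 0, 0, 0, 0, 115, 123, 130, 1, 1, 1]
96 [1, 1, 0, 0, 0, 0, 0, 0, 0, 0, 0, 0, 0, 0, 0, 0, 0, 0, 0, 1, 1]
3.9787190755208335
```

View pics/w20c.png

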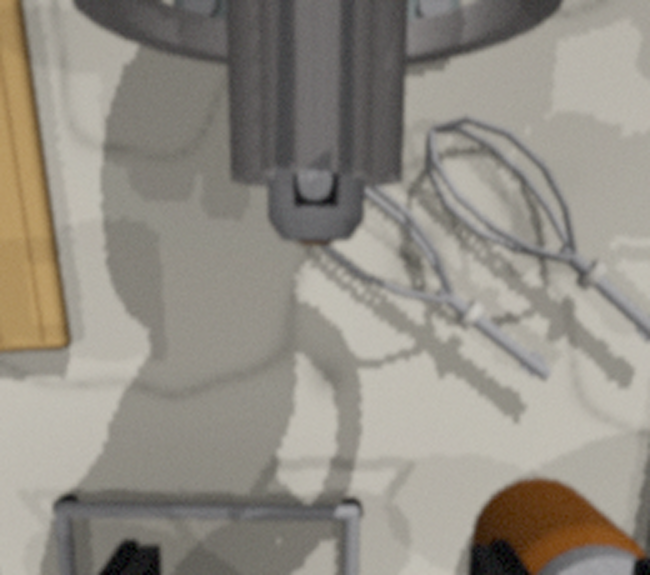

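```bash
python3 - <<'E'
from fit import *
for t in('w19','w20'):
    p,W=cloud(t); D=W-[.6386,.0045,.17]; a=D@[-.0527,.9986,0]; b=D@[.9986,.0527,0]; z=W[...,2]
    m=(abs(b)>.02)&(abs(b)<.03)&(z>.14)&(z<.2)&(a<.06); s=(abs(b)<.008)&(z>.165)&(z<.2)&(a<.05)&(a>-.02)
    rim=(abs(b)>.05)&(abs(b)<.085)&(z>.1)&(a>.04)&(z<.2)
    print(t,m.sum(),'hub face a',np.percentile(a[m],[.5,2,5]).round(4),'tip a',np.percentile(a[s],[.5,2]).round(4),'rim a',np.percentile(a[rim],[1,3,97,99]).round(4))
o=status.get_obs(); print(o['time'],o['grip_width'],o['ft_force'])
E
```

```text
w19 1196 hub face a [0.0199 0.0206 0.0217] tip a [-0.0001  0.0007] rim a [0.0713 0.0714 0.0835 0.0847]
w20 1171 hub face a [0.0194 0.02   0.0211] tip a [-0.0008 -0.0003] rim a [0.0707 0.0708 0.0832 0.0842]
26.95 0.07427360379007454 [-0.00407481  0.0688982   0.07729457]
```

The hub face sits 20 mm behind the shaft tip, which is the fully-home position. The key's end shows in the slot, and the gripper is clear.

```bash
python3 -c "
from rig import order; print(order.hand_in())"
```

```text
the job is handed in; nothing more can be done
None
```

I seated the key in the shaft slot, slid the grey crank wheel over it until the hub was home against the collar, let go of it, and handed the job in; no verdict came back.

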